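# Lock the twin-cup suction lifter onto a floor tile

## Task

Lock the twin-cup suction lifter onto the tile it stands on: with the fingertips push each of its two raised levers outwards and over until it snaps down flat on its cup. Only push the levers: do not lift the lifter or drag it along the tile, and leave the single-cup lifter and the tin beside the tile and the tape and pencil lying on it where they are.

Things in the scene. Friction and masses are not known exactly. Their poses are not given: they have to be found in the camera images.
- lifter: Twin-cup suction lifter, gold, about 1.6 kg, loose on the tile on two rubber cups 118 mm across. Origin: centre of its underside. Its y runs along it (328 mm long, cup centres at y = 105 and -105 mm), z up; at yaw 0 it lies across in front of the robot, turned up to 25 degrees. Handle along y, 30 mm thick, |y| under 90 mm, up to 80 mm above the tile; hinge cheeks reach 53 mm, cup covers 30 mm.
- lever_left_hinge (a point): Centre of the hinge of the left lever (the robot's left, the lifter's +y end), over the middle of its cup, 44 mm above the tile's top. The hinge axis is level, along the lifter's x.
- lever_right_hinge (a point): The same for the right lever (the lifter's -y end), 210 mm from the left hinge.
- lever_left_tip (a point): Outer end of the left lever, half-way through its thickness, 66 mm from its hinge centre. Lever: flat black blade 28 mm wide, 7 mm thick, with a 10 mm round lip at the end. It leans outwards: raised it points away from the other cup and 63 degrees above level; locked it lies level, pointing away from the other cup.
- lever_right_tip (a point): The same for the right lever (it leans and falls to the lifter's -y side).
- lever_left (a joint): Angle of the left lever in rad: 0 raised (released), grows as it is pushed outwards and down, 1.1 flat (locked). Over-centre action: at 0 it resists with about 0.17 N m (3.5 N at 50 mm from the hinge), less and less up to the centre at 0.55; beyond the centre it snaps down to 1.1 by itself and stays. Let go before the centre it springs back to 0.
- lever_right (a joint): The same for the right lever.
- tile: Stone-look floor tile under the lifter, 300 x 450 x 10 mm, lying fast on the bench; its top is 10 mm above the bench. Origin: centre of its underside; y along its length.
- single: Bystander: single-cup suction lifter of the same make, 118 mm across, about 115 mm tall, on the bench to the left or right of the tile, its own lever raised. Origin: centre of its underside.
- single_lever (a joint): Lever of the single-cup lifter, 0 raised to 1.1 locked; to be left raised.
- tape: Bystander: roll of black tape, 56 mm across, 19 mm high, lying on the tile on the robot's side of the lifter's handle. Origin: centre of its underside.
- pencil: Bystander: flat carpenter's pencil, 170 mm long, 7 mm high, lying on the tile beyond the lifter. Origin: centre of its underside.
- tin: Bystander: red square open tin, 92 x 92 x 100 mm, on the bench on the other side of the tile. Origin: centre of its underside.

How it is judged:
By the outcome, as a careful person would: the job done as asked, in the order asked, and still so for the second after the job is handed in, with the robot touching nothing.
It also fails if it takes over 43 s, if anything falls off the work surface, if the arm or the gripper's body presses on something with over 40 N, if the wrist force passes 120 N, or if a joint passes its speed limit or range.

## Robot

A 6-joint arm with a two-finger parallel gripper is mounted at the origin on the work surface. World frame = base frame: x ahead of the robot, y to its left, z up, the work surface at z = 0. Lengths are in mm, angles in rad, forces in N, time in s.
With the tool pointing down it reaches from about 350 to 975 mm from the base axis. Payload 7.1 kg.
Tool frame: the origin (TCP) lies at the centre of the arm's flange, where the gripper is bolted on; the fingertips stand 182 mm ahead of it and the grasp point (between the pads) lies 163 mm ahead of it; x points along the fingers, y is the direction in which the jaws open and shut, and the axes are right-handed (so a half turn about x gives the same grasp; the last joint's range is limited). The gripper opens to 88 mm and grips with 3 to 60 N. Pads are 20 mm wide; open, the fingers measure 115 mm over their backs; the gripper's body (75 mm by 178 mm) begins 61 mm behind the grasp point.
Start: joints at [-1.199, 0.423, 1.63, -0, 1.089, -0.019], TCP at [238.096, -577.855, 404.675] pointing down, gripper open.
Joint ranges: [-3, 3], [-0.9, 2.11], [0.09, 2.58], [-1.31, 4.45], [0.11, 2.69], [-2.54, 2.54]. Speed limits (rad/s): [2.39, 2.39, 3.01, 3.14, 3.14, 3.14].

## Interface

Orientations are given as a rotation vector (axis times angle).
In Python, from workcell import readout, viewer, workorder, models gives the robot as it stands. The module is installed in compiled form; this text tells all that it offers.
- The arm moves only by the tool apply_moves, never from a script. Its argument "commands" is a list that holds one entry, the list of rows, each a list of 4 numbers: the shift along the world's x, y, z in m, then the turn about the world's z in rad. A call has 1 to 8 rows; each row is the pose to reach, as a shift and turn from the pose commanded when the call began; what a row does not reach only later rows make up. A row lasts 1/8 s, in which the tool goes at most 62.5 mm and 10.7 degrees, less where a joint would pass 70% of its speed; a pose out of reach is approached as far as the arm can. A call with a gripper value outside its range is refused whole. "gripper" is the finger opening in m, from 0 to 0.0878, set as the call begins (left out, the last holds). The fingers move at their own pace and stop on an object; the grip force is fixed at half the most. Time passes only in rows, so rows that repeat a pose let the fingers close. It gives the time, the measured TCP pose, the force and the opening at its end, in the units of the state.
- readout.get_obs(): the state, without advancing time (a new reading comes with each control period).
- viewer.get_image(name): name is "side" or "top"; returns a dict with "color" (400x640x3 uint8, red, green, blue), "vertical_fov" (degrees; the focal length in pixels is half the picture's height over the tangent of half this angle, whatever the lens; pixels are square), "cx", "cy" (the principal point, pixels), "D" ([k1, k2, p1, p2, k3] as OpenCV has them; the pictures are not rectified), "rvec" (rotation vector, rad) and "tvec" (3), from world to camera coordinates, as OpenCV has them. Camera axes: x right, y down, z forward; pixel columns grow to the right and rows downward; lengths in mm; the calibration is good to about 2 mm. A picture is of the moment at which its call begins. There is no depth.
- workorder.close_job(): hands the job in, once; it reports no verdict.
Trained networks look in the newest picture that a camera, given by its name, has taken for a name from the list of things; names that differ only in an ending like _2 or _b are one class to them, and where a whole thing is asked for, a point or a joint stands for the part that bears it (a point fixed in the world has none). Each returns a list of dicts, best first, with "conf" (0 to 1); they miss things now and then, are a little off and sometimes report something else, mostly with a low value. They report only what shows in the picture. A call takes as long as a camera call.
- models.search_frame(camera, label): "position" ([x, y, z] in mm, in world coordinates, good to about 4 mm: the middle of the surface that is visible of it).
- models.place_of(camera, label): "position" ([x, y, z] in mm, in world coordinates, good to about 4 mm: a listed point, or the origin of a listed thing).
The state is a dict: "t": time; "qpos": joint angles; "qvel": joint speeds; "joint_torque": joint torques, N m; "ee_pos": TCP position; "orientation": TCP orientation; "ft_force": force on the tool from outside, world axes, zero at the start; "moment": the same for the moment, N m; "width": finger opening in mm.
Only numpy, scipy, OpenCV 4.12 (cv2) and the standard library are available. Lean on these libraries where they do the work, as an engineer would, in place of code of your own. Each camera call takes 0.05 s, during which the arm holds its last target.

## Working session

There is one attempt and no reset: what is moved stays moved. The work goes in short steps, Python scripts to look and compute and a tool call to move; the robot and the scene stay as the last step left them, time stands still between calls to the robot, and variables do not carry over. Pictures are saved under pics/ and viewed, and the job is handed in when it is done.

Besides the shell and the picture viewer there is one more tool, called after "Call:" by a JSON object that holds its "api" and its "payload", one argument or row to a line. apply_moves: Moves the arm, as the interface text tells. Its arguments: {"type":"object","properties":{"commands":{"type":"array","items":{"type":"array","items":{"type":"array","items":{"type":"number"}}}},"gripper":{"type":"number"}},"required":["commands"]}

```bash
mkdir -p pics
python3 - <<'E'
from workcell import readout, viewer, models
import cv2
o=readout.get_obs();print(o['t'],o['ee_pos'],o['orientation'],o['width'])
for c in ['side','top']:
    im=viewer.get_image(c);cv2.imwrite(f'pics/{c}0.png',im['color'][:,:,::-1])
    for l in ['lifter','lever_left_hinge','lever_right_hinge','lever_left_tip','lever_right_tip','tile','single','tape','pencil','tin']:
        r=models.place_of(c,l);print(c,l,[([round(float(v)) for v in d['position']],round(d['conf'],2)) for d in r[:2]])
print(readout.get_obs()['t'])
E
```

```text
0.0 [ 237.9683334  -577.61367061  403.88638795] [ 2.00748494  0.39888725 -2.00805963] 88.45362405386842
side lifter [([591, 80, 11], 0.63), ([614, -52, 114], 0.3)]
side lever_left_hinge [([580, 187, 51], 0.85), ([506, -445, -1], 0.17)]
side lever_right_hinge [([607, -23, 48], 0.62)]
side lever_left_tip [([573, 218, 114], 0.46), ([506, 439, -1], 0.17)]
side lever_right_tip [([615, -49, 112], 0.59)]
side tile [([587, 98, 0], 0.71), ([583, 186, 53], 0.69)]
side single [([507, -450, 1], 0.86)]
side tape [([489, 95, 9], 0.65), ([612, -55, 115], 0.61)]
side pencil [([695, 127, 13], 0.8)]
side tin [([506, 438, -2], 0.56)]
top lifter [([590, 85, 12], 0.94)]
top lever_left_hinge [([580, 186, 53], 0.85)]
top lever_right_hinge [([613, -18, 56], 0.69)]
top lever_left_tip [([574, 213, 117], 0.5)]
top lever_right_tip []
top tile [([586, 102, 0], 0.68), ([578, 211, 114], 0.68)]
top single [([504, -442, 2], 0.73)]
top tape [([487, 90, 11], 0.45)]
top pencil [([696, 124, 8], 0.69), ([591, 82, 11], 0.21)]
top tin [([500, 435, -1], 0.59)]
1.1
```

View pics/side0.png

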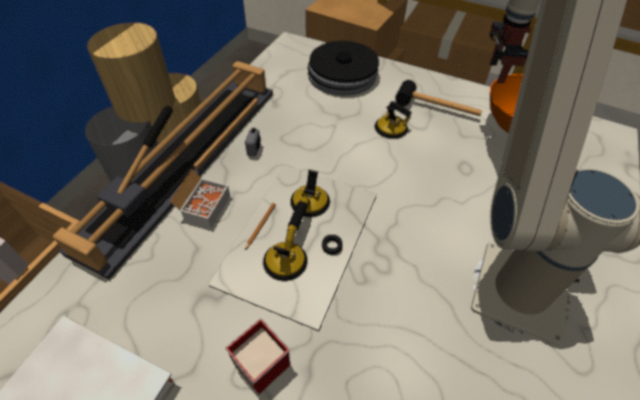

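View pics/top0.png

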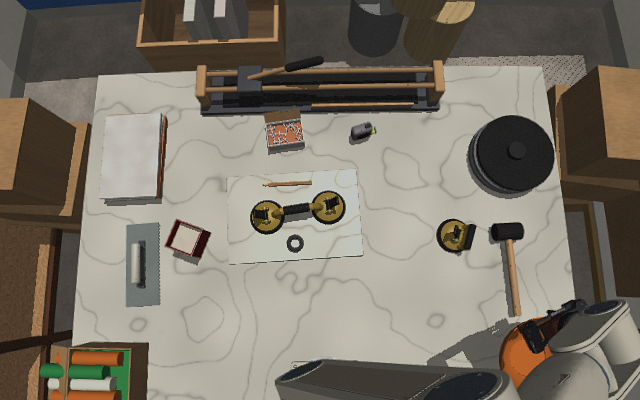

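```bash
cat > fit.py <<'E'
from workcell import readout, viewer, models
import numpy as np
from scipy.optimize import least_squares
from scipy.spatial.transform import Rotation as R
def fit(raised=True):
    P={'lifter':(0,10),'lever_left_hinge':(105,54),'lever_right_hinge':(-105,54)}
    if raised: P.update({'lever_left_tip':(135,112.8),'lever_right_tip':(-135,112.8)})
    obs=[]
    for c in ['side','top']:
        viewer.get_image(c)
        for l,(y,z) in P.items():
            for d in models.place_of(c,l)[:1]:
                if d['conf']>.4: obs.append((l,y,z,*d['position']))
    A=np.array([o[1:] for o in obs],float)
    def f(p):
        x=p[0]-np.sin(p[2])*A[:,0]; y=p[1]+np.cos(p[2])*A[:,0]
        return np.r_[x-A[:,2],y-A[:,3]]
    s=least_squares(f,[590,85,.14],loss='soft_l1',f_scale=4)
    return s.x,obs,s.fun
E
python3 - <<'E'
from fit import *
for i in range(2):
    p,obs,r=fit();print(p.round(3));n=len(obs)
    for k,o in enumerate(obs):print(o[0],r[k].round(1),r[n+k].round(1),round(o[5]-o[2],1))
o=readout.get_obs();print(R.from_rotvec(o['orientation']).as_matrix().round(3))
# overlay
import cv2
p,_,_=fit()
for c in ['side','top']:
    im=viewer.get_image(c);f=200/np.tan(np.radians(im['vertical_fov']/2))
    K=np.array([[f,0,im['cx']],[0,f,im['cy']],[0,0,1]])
    L=np.array([(0,10),(105,54),(-105,54),(135,112.8),(-135,112.8)],float)
    W=np.c_[p[0]-np.sin(p[2])*L[:,0],p[1]+np.cos(p[2])*L[:,0],L[:,1]]
    u=cv2.projectPoints(W,np.array(im['rvec'],float),np.array(im['tvec'],float),K,np.array(im['D'],float))[0][:,0]
    m=u.mean(0).astype(int);x0,y0=m[0]-80,m[1]-60
    g=cv2.resize(im['color'][y0:y0+120,x0:x0+160,::-1],None,fx=5,fy=5,interpolation=cv2.INTER_CUBIC)
    for q in u: cv2.circle(g,tuple(int(v) for v in (q-[x0,y0]+.5)*5),4,(255,0,255),-1)
    cv2.imwrite(f'pics/ov_{c}.png',g)
E
```

```text
[5.93088e+02 8.24410e+01 1.50000e-01]
lifter 1.5 3.1 3.2
lever_left_hinge -3.5 -1.3 -2.4
lever_right_hinge 3.1 -0.1 -4.6
lever_left_tip 1.3 -1.3 -1.5
lever_right_tip -0.9 -1.6 2.5
lifter 2.9 -0.7 0.2
lever_left_hinge -1.1 1.8 -2.0
lever_right_hinge 0.3 -3.7 2.4
lever_left_tip -0.4 3.9 3.1
lever_right_tip -3.6 0.6 1.3
[5.93474e+02 8.29830e+01 1.42000e-01]
lifter 1.9 4.2 1.2
lever_left_hinge -2.2 -1.9 1.6
lever_right_hinge 2.2 -0.2 -2.4
lever_left_tip 3.4 -1.3 -2.0
lifter 3.3 -1.3 -1.9
lever_left_hinge -2.3 0.2 0.9
lever_right_hinge -2.2 -0.4 4.8
lever_left_tip -1.5 3.8 4.5
lever_right_tip -1.6 -1.3 0.8
[[ 0.     0.381 -0.925]
 [-0.    -0.925 -0.381]
 [-1.     0.    -0.   ]]
```

View pics/ov_side.png

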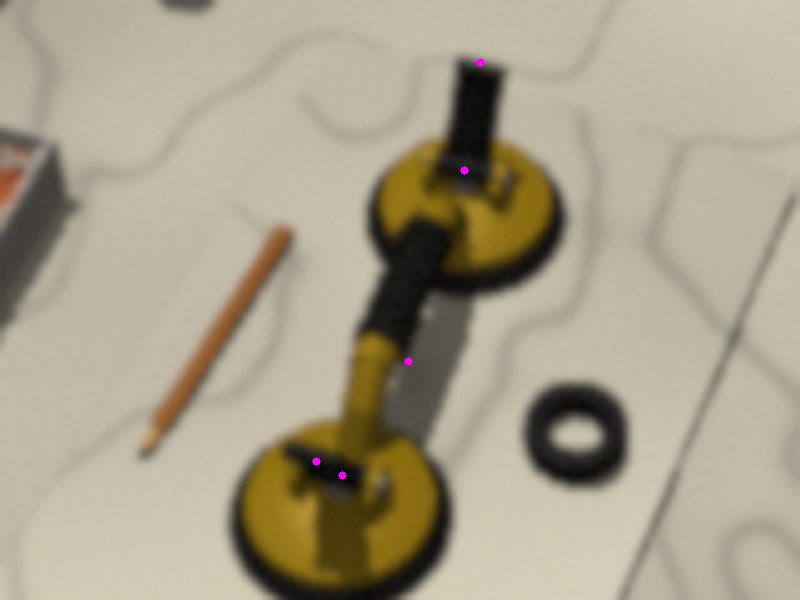

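View pics/ov_top.png

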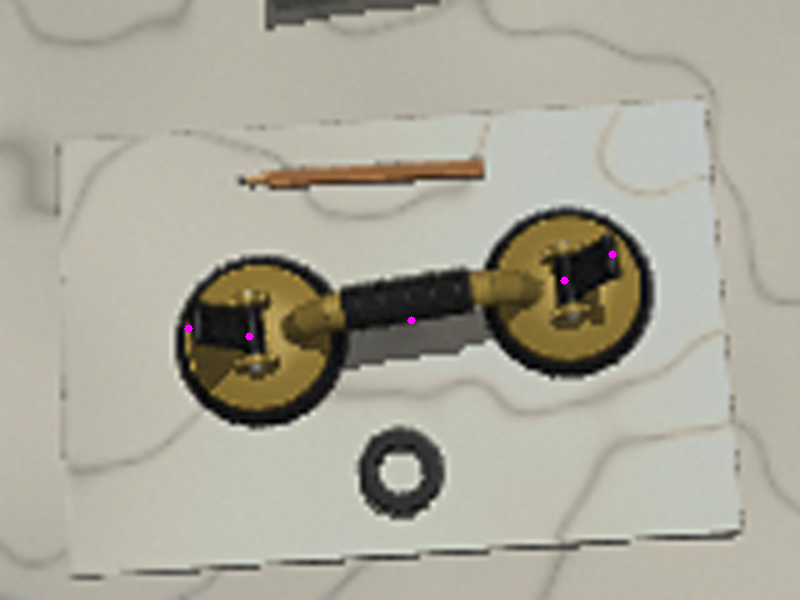

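Call:
{"api": "apply_moves", "payload": {
  "commands": [
    [[0.03,0.045,0,-0.05],[0.06,0.09,0,-0.1],[0.09,0.135,0,-0.15],[0.12,0.18,0,-0.2],[0.15,0.225,0,-0.245],[0.18,0.27,0,-0.245],[0.21,0.315,0,-0.245],[0.24,0.36,0,-0.245]]
  ],
  "gripper": 0
}}

```text
t: 4.0
ee_pos: [478.9, -216.3, 405.0]
orientation: [2.146, 0.156, -2.145]
ft_force: [0.4, -0.5, -0.3]
width: 11.4
```

Call:
{"api": "apply_moves", "payload": {
  "commands": [
    [[0.03,0.045,0,0],[0.06,0.09,0,0],[0.09,0.135,0,0],[0.12,0.175,0,0],[0.131,0.195,0,0],[0.131,0.195,-0.04,0],[0.131,0.195,-0.07,0],[0.131,0.195,-0.07,0]]
  ]
}}

```text
t: 5.0
ee_pos: [607.9, -23.3, 332.5]
orientation: [2.14, 0.157, -2.152]
ft_force: [-1.2, -0.1, 0.6]
width: 0.0
```

```bash
cat > look.py <<'E'
import sys,cv2
from workcell import readout, viewer
import numpy as np
from scipy.spatial.transform import Rotation as R
o=readout.get_obs();M=R.from_rotvec(o['orientation']).as_matrix()
print(o['t'],o['ee_pos'].round(1) if hasattr(o['ee_pos'],'round') else o['ee_pos'],np.round(o['ft_force'],1),o['width'],M.round(3).tolist())
n=sys.argv[1]
a=viewer.get_image('side')['color'][140:300,200:400,::-1];b=viewer.get_image('top')['color'][150:280,210:380,::-1]
a=cv2.resize(a,(400,320),interpolation=3);b=cv2.resize(b,(400,306),interpolation=3)
g=np.zeros((320,800,3),np.uint8);g[:,:400]=a;g[:306,400:]=b
cv2.imwrite(f'pics/{n}.png',g)
E
python3 look.py a1
```

```text
5.0 [607.9 -23.3 332.5] [-1.2 -0.1  0.6] 0.01211857135494912 [[-0.005, 0.145, -0.989], [0.0, -0.989, -0.145], [-1.0, -0.001, 0.005]]
```

View pics/a1.png

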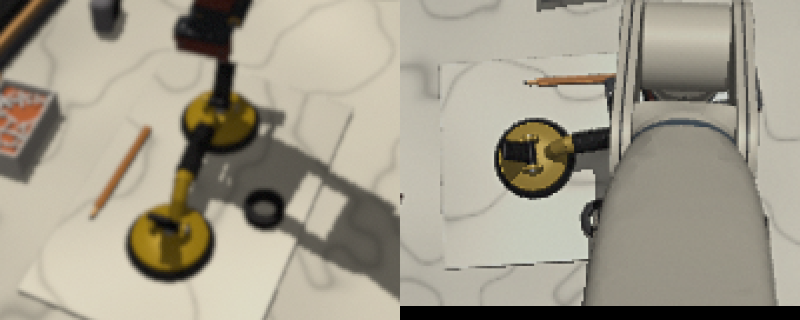

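Call:
{"api": "apply_moves", "payload": {
  "commands": [
    [[0,0,-0.02,0],[0,0,-0.04,0],[0,0,-0.052,0],[0,0,-0.052,0]]
  ]
}}

```text
t: 5.6
ee_pos: [608.8, -22.9, 281.9]
orientation: [2.144, 0.157, -2.148]
ft_force: [0.3, -0.2, 0.3]
width: 0.7
```

```bash
python3 look.py a2
```

```text
5.6 [608.8 -22.9 281.9] [ 0.3 -0.2  0.3] 0.7175005765222152 [[-0.002, 0.145, -0.989], [0.0, -0.989, -0.145], [-1.0, -0.0, 0.002]]
```

View pics/a2.png

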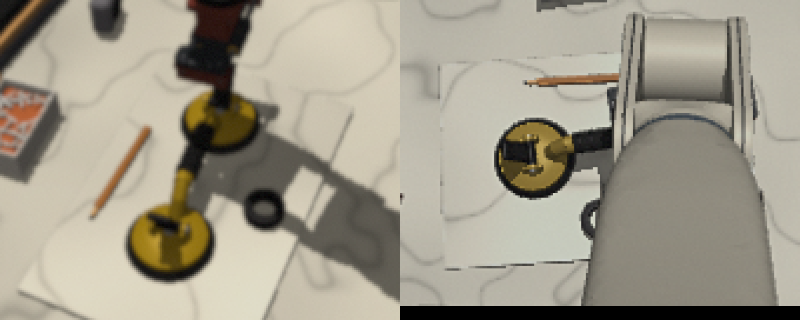

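Call:
{"api": "apply_moves", "payload": {
  "commands": [
    [[0.0005,-0.003,-0.0015,0],[0.001,-0.007,-0.0035,0],[0.0015,-0.011,-0.006,0],[0.002,-0.0145,-0.009,0],[0.0025,-0.018,-0.0115,0],[0.003,-0.021,-0.014,0]]
  ]
}}

```text
t: 6.45
ee_pos: [612.3, -44.2, 268.6]
orientation: [2.146, 0.156, -2.145]
ft_force: [0.7, 1.1, 3.0]
width: 0.5
```

Call:
{"api": "apply_moves", "payload": {
  "commands": [
    [[0.0003,-0.002,-0.002,0],[0.0006,-0.004,-0.004,0],[0.0009,-0.006,-0.0065,0],[0.0012,-0.008,-0.009,0],[0.0015,-0.01,-0.0115,0],[0.0015,-0.01,-0.0115,0]]
  ]
}}

```text
t: 7.2
ee_pos: [613.5, -54.0, 256.8]
orientation: [2.145, 0.157, -2.147]
ft_force: [0.2, -0.4, 0.2]
width: 0.5
```

```bash
python3 look.py a3
```

```text
7.2 [613.5 -54.  256.8] [ 0.2 -0.4  0.2] 0.4601376806310533 [[-0.001, 0.145, -0.989], [0.0, -0.989, -0.145], [-1.0, -0.0, 0.001]]
```

View pics/a3.png

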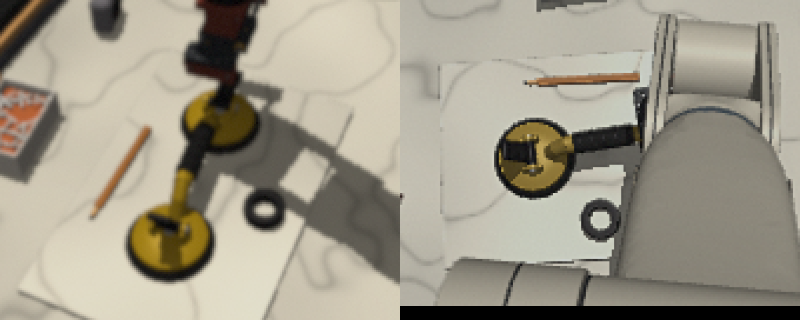

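Call:
{"api": "apply_moves", "payload": {
  "commands": [
    [[0,0,0.045,0],[0,0,0.09,0],[-0.008,0.05,0.09,0],[-0.016,0.1,0.09,0],[-0.024,0.15,0.09,0],[-0.031,0.2,0.09,0],[-0.036,0.243,0.09,0],[-0.036,0.243,0.09,0]]
  ]
}}

```text
t: 8.3
ee_pos: [577.1, 191.8, 347.4]
orientation: [2.144, 0.161, -2.143]
ft_force: [-0.6, 0.0, -0.6]
width: 0.5
```

```bash
python3 look.py a4
```

```text
8.3 [577.1 191.8 347.4] [-0.6  0.  -0.6] 0.4830725810208925 [[0.001, 0.149, -0.989], [0.0, -0.989, -0.149], [-1.0, -0.0, -0.001]]
```

View pics/a4.png

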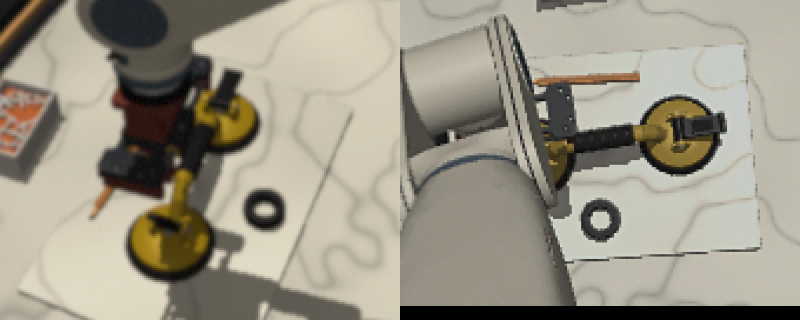

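Call:
{"api": "apply_moves", "payload": {
  "commands": [
    [[0,0,0,0],[0,0,-0.02,0],[0,0,-0.04,0],[0,0,-0.055,0],[0,0,-0.063,0],[0,0,-0.063,0]]
  ]
}}

```text
t: 9.15
ee_pos: [577.5, 189.0, 283.5]
orientation: [2.144, 0.156, -2.147]
ft_force: [0.4, 0.2, 0.2]
width: 0.7
```

```bash
python3 look.py a5
```

```text
9.15 [577.5 189.  283.5] [0.4 0.2 0.2] 0.6532338983636837 [[-0.001, 0.145, -0.989], [-0.0, -0.989, -0.145], [-1.0, 0.0, 0.001]]
```

View pics/a5.png

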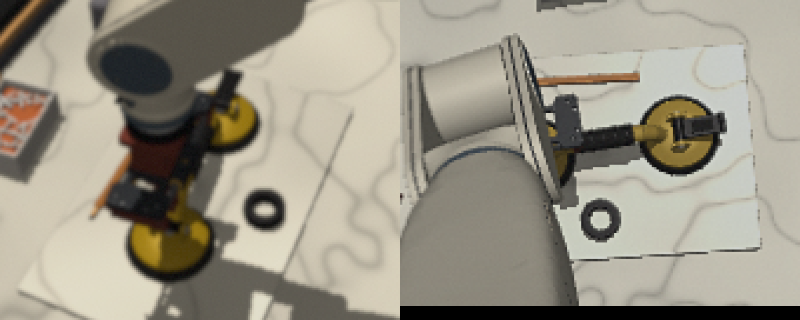

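Clear of contact, in place behind the left lever; mirrored push.

Call:
{"api": "apply_moves", "payload": {
  "commands": [
    [[-0.0005,0.003,-0.0025,0],[-0.001,0.007,-0.0045,0],[-0.0015,0.011,-0.007,0],[-0.002,0.0145,-0.01,0],[-0.0025,0.018,-0.0125,0],[-0.003,0.021,-0.015,0]]
  ]
}}

```text
t: 10.0
ee_pos: [574.8, 210.5, 269.1]
orientation: [2.147, 0.157, -2.145]
ft_force: [0.4, -0.2, 2.5]
width: 0.6
```

Call:
{"api": "apply_moves", "payload": {
  "commands": [
    [[-0.0003,0.002,-0.002,0],[-0.0006,0.004,-0.004,0],[-0.0009,0.006,-0.0065,0],[-0.0012,0.008,-0.009,0],[-0.0015,0.01,-0.0115,0],[-0.0015,0.01,-0.0115,0]]
  ]
}}

```text
t: 10.75
ee_pos: [572.9, 220.3, 257.3]
orientation: [2.145, 0.157, -2.146]
ft_force: [-0.4, 0.9, 0.0]
width: 0.8
```

Call:
{"api": "apply_moves", "payload": {
  "commands": [
    [[0,0,0.03,0],[0,0,0.08,0],[0,0,0.13,0],[-0.05,0,0.15,0],[-0.1,0,0.15,0],[-0.15,-0.03,0.15,0],[-0.17,-0.08,0.15,0],[-0.17,-0.13,0.15,0]]
  ]
}}

```text
t: 11.75
ee_pos: [401.3, 89.3, 407.9]
orientation: [2.145, 0.159, -2.144]
ft_force: [0.8, 0.1, -0.1]
width: 0.7
```

Call:
{"api": "apply_moves", "payload": {
  "commands": [
    [[0,-0.06,0,0],[0,-0.12,0,0],[0,-0.18,0,0],[0,-0.24,0,0],[0,-0.3,0,0],[0,-0.36,0,0],[0,-0.4,0,0],[0,-0.4,0,0]]
  ]
}}

```text
t: 12.75
ee_pos: [402.8, -312.2, 407.7]
orientation: [2.148, 0.152, -2.147]
ft_force: [-0.5, -0.1, -0.0]
width: 0.4
```

```bash
python3 look.py a6
python3 - <<'E'
from fit import *
p,obs,r=fit(False);print(p.round(3))
for c in ['side','top']:
    for l in ['lever_left_tip','lever_right_tip','tape','pencil','single','tin']:
        print(c,l,[(np.round(d['position']),round(d['conf'],2)) for d in models.place_of(c,l)[:2]])
E
```

```text
12.75 [ 402.8 -312.2  407.7] [-0.5 -0.1 -0. ] 0.4046262397276941 [[0.001, 0.142, -0.99], [-0.001, -0.99, -0.142], [-1.0, 0.001, -0.0]]
[5.92467e+02 8.37360e+01 1.22000e-01]
side lever_left_tip [(array([569., 253.,  57.]), 0.63)]
side lever_right_tip [(array([618., -88.,  56.]), 0.71)]
side tape [(array([694., 126.,  12.]), 0.22)]
side pencil [(array([692., 124.,  11.]), 0.48)]
side single []
side tin [(array([505., 440.,  -4.]), 0.73)]
top lever_left_tip [(array([570., 248.,  57.]), 0.49)]
top lever_right_tip [(array([622., -85.,  54.]), 0.6)]
top tape [(array([578., 184.,  56.]), 0.67), (array([485.,  89.,  12.]), 0.53)]
top pencil [(array([695., 125.,  10.]), 0.68)]
top single [(array([ 504., -443.,   -0.]), 0.62), (array([694., 122.,  10.]), 0.31)]
top tin [(array([502., 438.,  -0.]), 0.59), (array([581., 184.,  57.]), 0.27)]
```

View pics/a6.png

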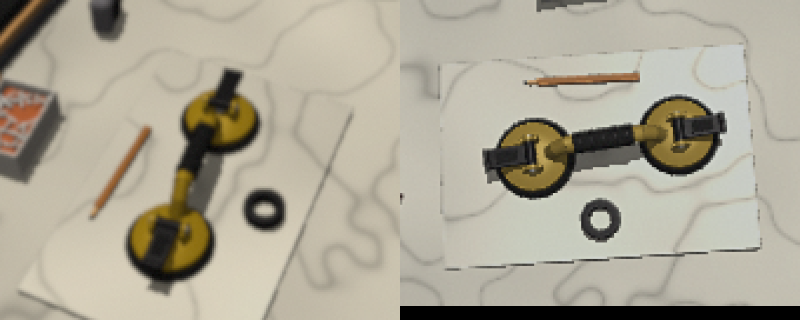

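```bash
python3 -c "
from workcell import workorder;print(workorder.close_job())"
```

```text
the job is handed in; nothing more can be done
None
```

Both levers of the twin-cup lifter are locked down flat on their cups, and I handed the job in at about 13 s of the 43 s allowed. I pushed the right lever first, then the left, each with the closed fingertips from the handle side. The highest force read at the end of a move was about 3 N. The arm then backed off and was touching nothing.

- **Levers:** both cameras put the lever tips at a height of 54–57 mm (54 mm is level) and about 170 mm either side of the lifter's centre. The pictures also show both levers lying flat.
- **Lifter:** in the pictures the cups are at the same pixels as before. The network fit moved by about 1 mm. Its yaw changed from about 0.146 to 0.122 rad, but the later fit used fewer points and I put the difference down to noise.
- **Other things:** the tape, pencil and tin, and the single-cup lifter in the top camera, came out within about 4 mm of where they started.
- **Checks that failed or disagreed:** the side camera's network did not find the single-cup lifter in the last picture and mislabelled the pencil as the tape. The top camera's first guess for the tape was a lever hinge, though its second guess matched the tape's original position. I did not measure the single-cup lifter's own lever; the arm was never near it.

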